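Press a bowed slat under the hold-down spring of a drilling jig

TASK

The bowed slat lies in the channel of the drilling jig with its front end standing up, too high for the jig's bridge. With the fingertips on top of its front half, press it down flat on the bed and, keeping it pressed, slide it under the bridge and the leaf spring until its front end is fully home against the end stop; then let go and leave it lying flat there. Do not lift the slat out of its channel, and leave the tape measure, the pencil and the loose pine block where they are.

Things in the scene. Friction and masses are not known exactly. Their poses are not given: they have to be found in the camera images.
- drill_jig: Slat drilling jig screwed to the bench: plywood base 120 x 400 mm (y -222 to +178 mm), straight channel 26 mm wide along its y axis between two wooden fences. Origin on the bench top on the channel's centre line, z up; slats are fed along +y. White slippery bed 18 mm above the bench; fences 10 mm above the bed. Nothing hangs over the channel before the bridge.
- bed_mouth (a point): Point on the bed's centre line below the entry face of the dark wooden bridge that crosses the channel (jig y = 80 mm); axes as the jig. The bridge runs on to y = 104 mm, is 76 mm wide, leaves 17.5 mm clear above the bed and its top is 30 mm above the bed, with a small steel drill bush in it.
- bed_stop (a point): Point on the bed's centre line at the face of the dark wooden end stop (jig y = 152 mm), where the slat's front end must arrive; axes as the jig. The stop block is 70 mm wide, its top 27 mm above the bed.
- leaf_bend (a point): Underside of the steel leaf spring at its lowest edge (jig y = 138 mm), about 10 mm above the bed at rest. The leaf, 18 mm wide, slopes down from the bridge to here, then a short tip turns up to y = 146 mm.
- leaf (a joint): Lift of the leaf spring, rad: 0 at rest, about 0.12 with the 14 mm thick slat lying flat under it, on which it then presses with about 5 N. It only swings up.
- bowed_slat: Loose rigid bowed wooden slat 22 x 309 x 14 mm, about 0.1 kg, in the channel, its y along the jig's +y. Origin under the middle of its bend, axes along the tail: straight tail y -177 to -12 mm, bend of 0.07 rad upward to y = +12, straight front to y = 132. Left alone it rests on its tail; pressed on top of the front part with a few newtons it rocks forward until the front lies flat.
- slat_front (a point): Lower edge of the slat's front end, mid width; the top is 14 mm above. At the start 15 to 45 mm short of the bridge and 9 mm above the bed, so the slat cannot pass. Fingers pressing 90 to 115 mm behind this end reach the stop in one stroke, clear of the bridge.
- slat_middle (a point): Underside of the slat at the middle of its bend. Slat on bed, fences and spring is slippery (waxed, friction about 0.2), fingertips on wood grip better (about 0.6): pressing with 15 to 22 N carries the slat along under the moving fingertips, also below the spring; pressing lightly, they slip. Under the spring it stays flat when let go.
- slat_tail (a point): Lower edge of the slat's tail end (slat y = -177 mm); it rises about 12 mm off the bed when the front is flat.
- tape: Yellow tape measure, 38 x 78 x 67 mm, loose on the bench on the far side of the jig; origin under its centre. Not to be moved.
- pencil: Red pencil, 13 x 170 x 8 mm, loose on the bench on the near side of the jig; origin under its centre. Not to be moved.
- block: Loose pine block, 52 x 86 x 38 mm, on the bench on the far side of the jig; origin under its centre. Not to be moved.

How it is judged:
By the outcome, as a careful person would: the job done as asked, in the order asked, and still so for the second after the job is handed in, with the robot touching nothing.
It also fails if it takes over 48 s, if anything falls off the work surface, if the arm or the gripper's body presses on something with over 40 N, if the wrist force passes 120 N, or if a joint passes its speed limit or range.

ROBOT

A 7-joint arm with a two-finger parallel gripper is mounted at the origin on a cart in front of the work surface, level with it; the furniture and walls round the work are solid. World frame = base frame: x ahead of the robot, y to its left, z up, the work surface at z = 0. Lengths are in m, angles in rad, forces in N, time in s.
With the tool pointing down it reaches from about 0.425 to 0.925 m from the base axis. Payload 6.8 kg.
Tool frame: the origin (TCP) lies on the centre line of the jaws, within the pads' length; the fingertips stand 8 mm ahead of it and the grasp point (between the pads) lies 11 mm behind it (bot.tips_ahead is the distance from the TCP to the fingertips, in m); z points along the fingers, y is the line along which they close (so a half turn about z gives the same grasp; the last joint's range is limited). The gripper opens to 85 mm and grips with 20 to 120 N. Pads are 22 mm wide; open, the fingers measure 114 mm over their backs; the gripper's body (76 mm by 85 mm) begins 54 mm behind the grasp point. The pads swing forward as they close: fully open they stand 13 mm farther back than shut.
Start: joints at [-1.318, 0.477, 0.022, 1.555, -0.011, 1.109, -0.083], TCP at [0.238, 0.632, 0.239] pointing down, gripper open.
Joint ranges: [-2.96, 2.96], [-0.34, 2.1], [-1.41, 1.46], [0.24, 2.44], [-1.37, 4.51], [0.17, 1.92], [-2.96, 2.96]. Speed limits (rad/s): [2.39, 2.39, 3.14, 3.14, 3.14, 3.14, 3.14].

INTERFACE

Orientations are given as a unit quaternion [w, x, y, z].
In Python, from station import bot gives the robot as it stands.
- The arm moves only by the tool send_rows, never from a script. Its argument "deltas" is text: rows parted by semicolons, each of 4 numbers parted by spaces: the shift along the tool's x, y, z in m, then the turn about the tool's z in degrees. In form: x y z spin; .... A call has 1 to 5 rows; each row is the pose to reach, as a shift and turn from the pose commanded when the call began, along the tool's axes at that moment; what a row does not reach only later rows make up. A row lasts 1/10 s, in which the tool goes at most 50 mm and 8.59 degrees, less where a joint would pass 70% of its speed; a pose out of reach is approached as far as the arm can. A call with a gripper value outside its range is refused whole. "claw" is the opening, from 0 (shut) to 1 (fully open), set as the call begins (left out, the last holds). The fingers move at their own pace and stop on an object; "force" is the grip in N (left out, the last holds). Time passes only in rows, so rows that repeat a pose let the fingers close. It gives the time, the measured TCP pose, the force, the opening and the grip force at its end, in the units of the state.
- bot.get_obs(): the state, without advancing time (a new reading comes with each control period).
- bot.read_camera(name): name is "scene" or "side" or "wrist"; returns a dict with "img" (400x640x3 uint8, red, green, blue), "depth" (400x640 float32, m along the optical axis (not along the pixel's ray), 0 where there is no reading), "fx", "fy", "cx", "cy" (pixels), "camera_from_world" (4x4, takes a point from world to camera coordinates). Camera axes: x right, y up, looking along -z (the intrinsics and any distortion apply to the point x, -y, -z); pixel columns grow to the right and rows downward; lengths in m; the calibration is good to about 2 mm. A picture is of the moment at which its call begins.
- bot.hand_in(): hands the job in; it is judged then, once.
Trained networks look in a picture, given as the dict that the camera call returned (one of the last four; its "shot" number tells which), for a name from the list of things; names that differ only in an ending like _2 or _b are one class to them, and where a whole thing is asked for, a point or a joint stands for the part that bears it (a point fixed in the world has none). Each returns a list of dicts, best first, with "confidence" (0 to 1); they miss things now and then, are a little off and sometimes report something else, mostly with a low value. They report only what shows in the picture. A call takes as long as a camera call.
- bot.masks_of(picture, query): "mask" (400x640 bool, what is visible of it).
- bot.landmark_of(picture, query): "xyz" ([x, y, z] in m, in world coordinates, good to about 4 mm: a listed point, or the origin of a listed thing).
The state is a dict: "t": time; "q": joint angles; "joint_vel": joint speeds; "joint_torque": joint torques, N m; "eef_pos": TCP position; "tool_rot": TCP orientation; "contact_force": force on the tool from outside, world axes, zero at the start; "torque": the same for the moment, N m; "gripper_width": opening from 0.0 (shut) to 1.0 (fully open); "grasp_force": force on a finger pad.
Only numpy, scipy, OpenCV 4.12 (cv2) and the standard library are available. Lean on these libraries where they do the work, as an engineer would, in place of code of your own. Each camera call takes 0.05 s, during which the arm holds its last target. There are 200 camera calls.

## Working session

There is one attempt and no reset: what is moved stays moved. The work goes in short steps, Python scripts to look and compute and a tool call to move; the robot and the scene stay as the last step left them, time stands still between calls to the robot, and variables do not carry over. Pictures are saved under pics/ and viewed, at most 10 in all, crops included, and the job is handed in when it is done.

Besides the shell and the picture viewer there is one more tool, called after "Request:" in YAML: its name, and indented under it one key for each argument. send_rows: Moves the arm, as the interface text tells. Its arguments: {"type":"object","properties":{"deltas":{"type":"string"},"claw":{"type":"number"},"force":{"type":"number"}},"required":["deltas"]}

```bash
mkdir -p pics
cat > h.py <<'E'
from station import bot
import numpy as np, cv2
def look(name,fn=None,qs=()):
    p=bot.read_camera(name)
    if fn: cv2.imwrite('pics/'+fn,p['img'][:,:,::-1])
    for q in qs:
        r=bot.landmark_of(p,q)
        for d in r[:2]: print(name,q,np.round(d['xyz'],4),round(d['confidence'],2))
    return p
E
python3 - <<'E'
from h import *
o=bot.get_obs();print(o['t'],o['eef_pos'],o['tool_rot'],o['gripper_width'],o['contact_force'],bot.tips_ahead)
Q=['drill_jig','bed_mouth','bed_stop','leaf_bend','slat_front','slat_middle','slat_tail','tape','pencil','block']
look('scene','s1.png',Q);look('side','d1.png',Q)
E
```

```text
0.0 [0.23809928 0.63099054 0.23833119] [-9.61982073e-05  1.79415224e-01  9.83773015e-01 -9.07409386e-04] 0.9972334684198843 [ 0.02030188  0.47214003 -0.09207054] 0.008
scene drill_jig [4.888e-01 5.660e-02 2.000e-04] 0.71
scene bed_mouth [0.5266 0.1254 0.0206] 0.77
scene bed_stop [0.5566 0.1911 0.0163] 0.87
scene bed_stop [ 0.5712 -0.06   -0.0018] 0.22
scene leaf_bend [0.5512 0.1782 0.0267] 0.38
scene slat_front [0.5103 0.0942 0.0244] 0.87
scene slat_middle [ 0.4489 -0.0186  0.014 ] 0.64
scene slat_middle [0.5512 0.1809 0.0263] 0.3
scene slat_tail [ 0.3702 -0.1737  0.019 ] 0.61
scene tape [ 0.572  -0.0584 -0.0022] 0.83
scene pencil [ 0.4113  0.1052 -0.0014] 0.65
scene block [ 0.6192  0.0348 -0.0008] 0.61
side drill_jig [0.4835 0.0579 0.0016] 0.9
side drill_jig [ 0.569  -0.0607  0.0011] 0.28
side bed_mouth [0.5237 0.1275 0.0144] 0.83
side bed_stop [0.5591 0.191  0.0176] 0.58
side leaf_bend [0.5561 0.1828 0.0296] 0.47
side slat_front [0.5117 0.0973 0.0281] 0.58
side slat_middle [ 0.4509 -0.0189  0.0172] 0.89
side slat_tail [ 0.3703 -0.1765  0.0223] 0.66
side tape [ 0.57   -0.0588  0.0023] 0.84
side pencil [ 0.4142  0.1006 -0.0017] 0.58
side pencil [0.4845 0.0581 0.0011] 0.4
side block [0.6194 0.0339 0.0011] 0.98
```

View pics/s1.png

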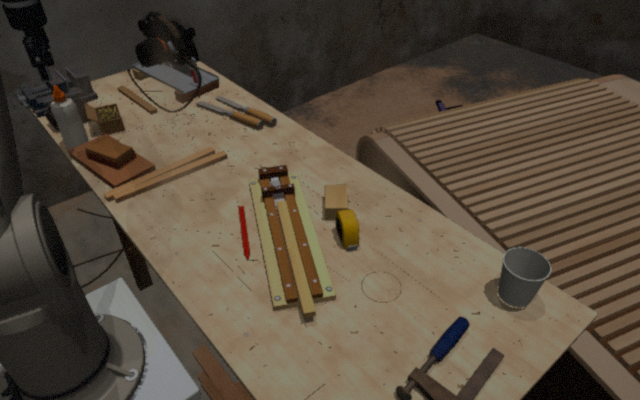

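View pics/d1.png

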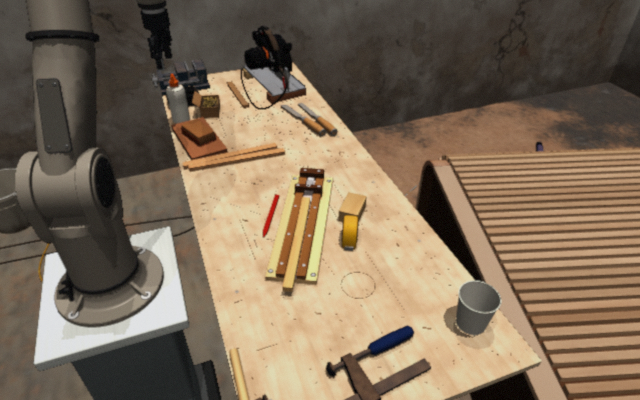

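The scene view shows the jig at about (290,235), its bridge and stop at (278,180), the slat in the channel, the pencil on the left at (245,232), and the block and tape on the right at (335,200) and (347,228). The network points agree with this. I'll move over the press point with the claw shut.

Request:
send_rows:
  deltas: "-0.03 -0.035 0 1.3; -0.06 -0.07 0 2.6; -0.09 -0.105 0 3.9; -0.12 -0.14 0 5.2; -0.15 -0.175 0 6.4"
  claw: 0

```text
t: 1.6
eef_pos: [0.3173, 0.4131, 0.2395]
tool_rot: [0.0, 0.235, 0.972, 0.0]
contact_force: [0.8, 0.0, 0.2]
gripper_width: 0.149
grasp_force: 0.0
```

```bash
cat >> h.py <<'E'
from scipy.spatial.transform import Rotation as R
def togo(xyz):
    o=bot.get_obs();r=R.from_quat(o['tool_rot'],scalar_first=True)
    y=r.apply([0,1,0]);print('t',round(o['t'],2),'pos',o['eef_pos'].round(4),'F',o['contact_force'].round(1),'w',round(o['gripper_width'],3))
    print('tool y deg',np.degrees(np.arctan2(y[1],y[0])).round(2),'tool z',r.apply([0,0,1]).round(3),'shift',r.inv().apply(np.array(xyz)-o['eef_pos']).round(4))
E
python3 -c "
from h import *
togo([.463,.009,.10])"
```

```text
t 1.6 pos [0.3173 0.4131 0.2395] F [0.8 0.  0.2] w 0.149
tool y deg 62.87 tool z [ 0.  0. -1.] shift [-0.3139 -0.2933  0.1393]
```

Request:
send_rows:
  deltas: "-0.035 -0.033 0 0; -0.07 -0.066 0 0; -0.105 -0.099 0 0; -0.14 -0.132 0 0; -0.175 -0.165 0 0"

```text
t: 2.1
eef_pos: [0.398, 0.1865, 0.2397]
tool_rot: [0.0, 0.234, 0.972, 0.001]
contact_force: [1.0, -0.6, 0.9]
gripper_width: -0.001
grasp_force: 0.0
```

Request:
send_rows:
  deltas: "-0.03 -0.028 0.02 0; -0.06 -0.056 0.04 0; -0.09 -0.084 0.06 0; -0.12 -0.11 0.08 0; -0.139 -0.128 0.09 0"

```text
t: 2.6
eef_pos: [0.4632, 0.0082, 0.1483]
tool_rot: [-0.0, 0.235, 0.972, -0.001]
contact_force: [0.4, 0.4, 0.4]
gripper_width: 0.002
grasp_force: 0.0
```

Run:
```python
from h import *
Q=['bed_mouth','bed_stop','leaf_bend','slat_front','slat_middle']
look('wrist','w1.png',Q);look('side',None,Q);look('scene',None,Q)
togo([.463,.009,.06])
```

```text
wrist bed_mouth [0.5248 0.1301 0.0199] 0.84
wrist bed_stop [0.5583 0.1931 0.0206] 0.95
wrist bed_stop [0.4032 0.0999 0.0026] 0.29
wrist leaf_bend [0.55   0.1802 0.0263] 0.65
wrist leaf_bend [ 4.907e-01  5.480e-02 -3.000e-04] 0.16
wrist slat_front [0.5123 0.1022 0.0298] 0.57
wrist slat_middle [ 0.4516 -0.0197  0.0215] 0.73
side bed_mouth [0.524  0.1278 0.0166] 0.75
side bed_stop [0.5585 0.1906 0.0202] 0.97
side leaf_bend [0.5554 0.1828 0.0281] 0.58
side leaf_bend [0.5274 0.1272 0.0183] 0.57
side slat_front [0.5094 0.1002 0.0262] 0.9
side slat_middle [ 0.4485 -0.0168  0.0206] 0.82
scene bed_mouth [0.5274 0.1245 0.0191] 0.56
scene bed_stop [0.5593 0.192  0.0178] 0.85
scene leaf_bend [0.5513 0.1805 0.0269] 0.55
scene slat_front [0.5068 0.0955 0.0247] 0.83
scene slat_middle [ 0.4494 -0.0158  0.0164] 0.84
t 3.5 pos [0.4631 0.0111 0.1493] F [-0.7  0.4  0.1] w 0.001
tool y deg 62.93 tool z [ 0.  0. -1.] shift [-0.0009 -0.0019  0.0893]
```

View pics/w1.png

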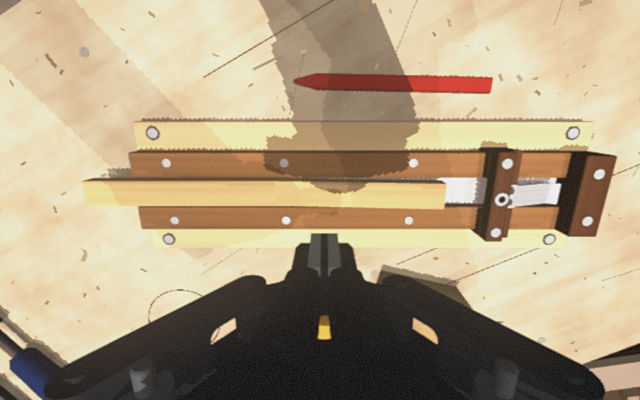

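The wrist view shows the slat straight in the channel, with its front end at about (445,195) and the bridge entry at (487,195). That leaves a gap of about 35 mm, so about 106 mm to travel. I'll descend to press about 105 mm behind the front end.

Request:
send_rows:
  deltas: "-0.002 -0.005 0.03 0; -0.002 -0.005 0.06 0; -0.002 -0.005 0.085 0; -0.002 -0.005 0.095 0; -0.002 -0.005 0.099 0"

```text
t: 4.0
eef_pos: [0.4621, 0.0056, 0.0495]
tool_rot: [-0.001, 0.234, 0.972, -0.0]
contact_force: [0.2, 0.6, -0.1]
gripper_width: 0.001
grasp_force: 0.0
```

Request:
send_rows:
  deltas: "0 0 0.003 0; 0 0 0.006 0; 0 0 0.008 0; 0 0 0.010 0; 0 0 0.010 0"

```text
t: 4.5
eef_pos: [0.463, 0.0059, 0.0405]
tool_rot: [0.0, 0.234, 0.972, 0.0]
contact_force: [0.8, 0.6, 1.5]
gripper_width: 0.001
grasp_force: 0.8
```

Request:
send_rows:
  deltas: "0 0 0.0005 0; 0 0 0.001 0; 0 0 0.0015 0; 0 0 0.002 0; 0 0 0.002 0"

```text
t: 5.0
eef_pos: [0.4633, 0.006, 0.04]
tool_rot: [0.0, 0.234, 0.972, 0.001]
contact_force: [-5.2, 0.4, 25.8]
gripper_width: -0.005
grasp_force: 13.0
```

Request:
send_rows:
  deltas: "0 0 -0.0005 0; 0 0 -0.0005 0"

```text
t: 5.2
eef_pos: [0.4632, 0.006, 0.04]
tool_rot: [0.0, 0.234, 0.972, 0.001]
contact_force: [-3.0, 2.0, 18.1]
gripper_width: 0.002
grasp_force: 8.9
```

Run:
```python
from h import *
p=look('side',None,['slat_front','slat_tail']); 
cv2.imwrite('pics/d2.png',cv2.resize(p['img'][150:310,240:380,::-1],None,fx=3.5,fy=3.5,interpolation=cv2.INTER_CUBIC))
togo([.463,.009,.04])
```

```text
side slat_front [0.5094 0.0968 0.0175] 0.88
side slat_front [0.5239 0.1294 0.0184] 0.7
t 5.35 pos [0.4632 0.0061 0.04  ] F [-3.7  1.3 18.4] w 0.003
tool y deg 62.92 tool z [ 0.001  0.001 -1.   ] shift [0.0015 0.0025 0.    ]
```

View pics/d2.png

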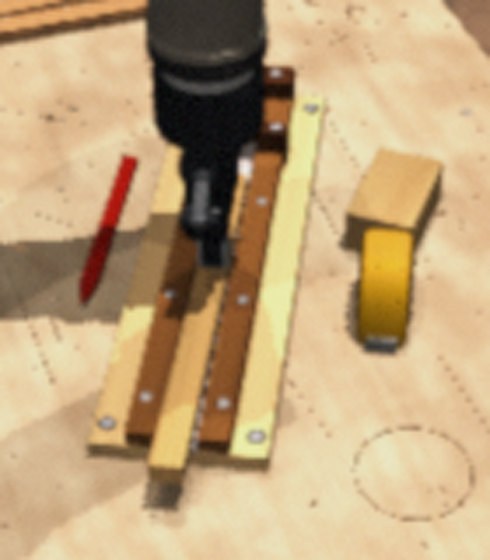

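The fingertips are centred on the slat at about (212,250). Its tail is off the bed, with a shadow gap at (165,490), and the front point reads z ≈ 0.0175, so it lies flat. Now I'll slide it along tool +y.

Request:
send_rows:
  deltas: "0 0.002 0 0; 0 0.005 0 0; 0 0.009 0 0; 0 0.013 0 0; 0 0.015 0 0"

```text
t: 5.85
eef_pos: [0.4699, 0.017, 0.04]
tool_rot: [0.001, 0.235, 0.972, -0.001]
contact_force: [-3.1, -7.6, 18.9]
gripper_width: 0.002
grasp_force: 9.6
```

Request:
send_rows:
  deltas: "0 0.004 0 0; 0 0.008 0 0; 0 0.012 0 0; 0 0.015 0 0; 0 0.015 0 0"

```text
t: 6.35
eef_pos: [0.477, 0.0307, 0.04]
tool_rot: [0.001, 0.235, 0.972, -0.0]
contact_force: [-1.7, -4.9, 17.4]
gripper_width: 0.001
grasp_force: 8.6
```

Run:
```python
from h import *
Q=['slat_front','slat_middle','slat_tail','bed_stop']
look('side',None,Q);look('scene',None,Q);look('wrist','w2.png',Q)
togo([.463,.009,.04])
```

```text
side slat_front [0.5238 0.1223 0.0153] 0.82
side slat_front [0.5235 0.1277 0.0156] 0.48
side slat_middle [0.4594 0.0076 0.0196] 0.94
side slat_tail [ 0.3828 -0.1484  0.0334] 0.56
side bed_stop [0.5565 0.1948 0.0185] 0.69
scene slat_front [0.5214 0.1221 0.0159] 0.87
scene slat_middle [0.4646 0.0082 0.0154] 0.87
scene slat_tail [ 0.3824 -0.1488  0.0355] 0.84
scene bed_stop [0.5572 0.1959 0.0178] 0.68
wrist slat_front [0.5228 0.1239 0.0174] 0.73
wrist slat_middle [0.4632 0.0016 0.0227] 0.68
t 7.1 pos [0.477  0.0307 0.04  ] F [-1.9 -5.  17.3] w -0.003
tool y deg 62.82 tool z [ 0.002 -0.001 -1.   ] shift [ 0.0026 -0.0257  0.    ]
```

View pics/w2.png

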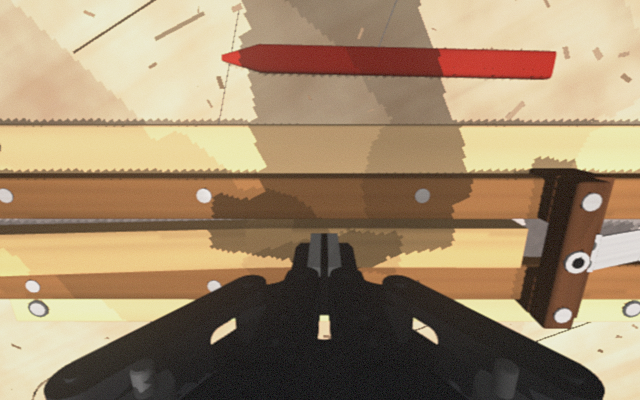

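The slat follows the fingers. Its front end, at about (525,240), is just entering the bridge at bed level. I'll carry on.

Request:
send_rows:
  deltas: "0 0.004 0.0001 0; 0 0.009 0.0002 0; 0 0.014 0.0002 0; 0 0.019 0.0002 0; 0 0.023 0.0002 0"

```text
t: 7.6
eef_pos: [0.4874, 0.0504, 0.04]
tool_rot: [0.001, 0.235, 0.972, -0.001]
contact_force: [-3.6, -7.3, 20.3]
gripper_width: -0.003
grasp_force: 10.3
```

Request:
send_rows:
  deltas: "0 0.004 0 0; 0 0.008 0 0; 0 0.012 0 0; 0 0.016 0 0; 0 0.02 0 0"

```text
t: 8.1
eef_pos: [0.4964, 0.0681, 0.04]
tool_rot: [0.001, 0.235, 0.972, -0.001]
contact_force: [-3.7, -7.1, 20.2]
gripper_width: 0.003
grasp_force: 9.9
```

Request:
send_rows:
  deltas: "0 0.004 0 0; 0 0.008 0 0; 0 0.012 0 0; 0 0.016 0 0; 0 0.02 0 0"

```text
t: 8.6
eef_pos: [0.5045, 0.0839, 0.04]
tool_rot: [-0.0, 0.236, 0.972, -0.002]
contact_force: [-6.3, -13.0, 23.8]
gripper_width: -0.001
grasp_force: 12.3
```

Run:
```python
from h import *
Q=['slat_front','slat_middle','slat_tail','bed_stop','leaf_bend']
look('side',None,Q);look('scene',None,Q);look('wrist',None,Q)
togo([.463,.009,.04])
```

```text
side slat_front [0.552  0.1765 0.0179] 0.97
side slat_middle [0.4906 0.0596 0.0187] 0.66
side slat_middle [0.5517 0.1767 0.0158] 0.48
side slat_tail [ 0.4112 -0.0996  0.034 ] 0.94
side bed_stop [0.5575 0.1908 0.0162] 0.69
scene slat_front [0.551  0.1741 0.0186] 0.93
scene slat_middle [0.4884 0.063  0.0142] 0.97
scene slat_middle [0.49   0.0533 0.0037] 0.25
scene slat_tail [ 0.4106 -0.0962  0.0299] 0.85
scene bed_stop [0.5567 0.1916 0.019 ] 0.66
wrist slat_front [0.5557 0.1754 0.0176] 0.92
wrist slat_middle [0.4912 0.0569 0.0192] 0.73
wrist bed_stop [0.5577 0.193  0.0214] 0.9
wrist leaf_bend [0.55   0.181  0.0294] 0.87
t 9.5 pos [0.5049 0.0846 0.04  ] F [ -5.5 -10.6  22. ] w -0.006
tool y deg 62.72 tool z [-0.    -0.003 -1.   ] shift [ 0.0026 -0.0864  0.0003]
```

Request:
send_rows:
  deltas: "0 0.002 0 0; 0 0.004 0 0; 0 0.006 0 0; 0 0.008 0 0; 0 0.01 0 0"

```text
t: 10.0
eef_pos: [0.5086, 0.0917, 0.04]
tool_rot: [-0.0, 0.237, 0.972, -0.002]
contact_force: [-6.5, -12.6, 24.1]
gripper_width: -0.002
grasp_force: 12.0
```

Request:
send_rows:
  deltas: "0 0.002 0 0; 0 0.004 0 0; 0 0.006 0 0; 0 0.008 0 0; 0 0.008 0 0"

```text
t: 10.5
eef_pos: [0.513, 0.1002, 0.04]
tool_rot: [-0.0, 0.236, 0.972, -0.002]
contact_force: [-5.1, -10.1, 21.9]
gripper_width: -0.002
grasp_force: 11.3
```

Run:
```python
from h import *
Q=['slat_front','slat_middle','slat_tail','bed_stop']
look('side',None,Q);look('scene',None,Q);p=look('wrist','w3.png',Q)
togo([.463,.006,.04])
```

```text
side slat_front [0.5624 0.193  0.0149] 0.82
side slat_middle [0.4961 0.0765 0.0217] 0.6
side slat_tail [ 0.4178 -0.083   0.0319] 0.84
side bed_stop [0.5585 0.1927 0.0168] 0.85
scene slat_front [0.5293 0.1245 0.0215] 0.44
scene slat_middle [ 0.5733 -0.0569 -0.0031] 0.35
scene slat_tail [ 0.4173 -0.0801  0.0289] 0.8
scene slat_tail [0.4965 0.0771 0.0166] 0.25
scene bed_stop [0.5602 0.1927 0.0218] 0.78
wrist slat_front [0.5621 0.1921 0.0192] 0.88
wrist slat_front [0.5247 0.1284 0.0192] 0.51
wrist slat_middle [0.5004 0.0729 0.0214] 0.55
wrist bed_stop [0.5571 0.1917 0.0178] 0.81
t 11.25 pos [0.5129 0.1002 0.04  ] F [ -5.7 -11.1  22.1] w -0.002
tool y deg 62.71 tool z [-0.001 -0.003 -1.   ] shift [ 0.0012 -0.1066  0.0004]
```

View pics/w3.png

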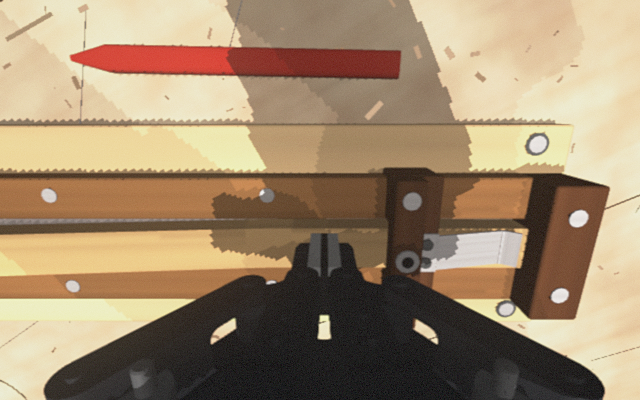

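The slat's end now shows at the stop, near (525,240) beside the leaf. I'll nudge it a little further to confirm it is seated.

Request:
send_rows:
  deltas: "0 0.001 0 0; 0 0.002 0 0; 0 0.003 0 0; 0 0.004 0 0; 0 0.004 0 0"

```text
t: 11.75
eef_pos: [0.5131, 0.1004, 0.04]
tool_rot: [-0.001, 0.237, 0.971, -0.004]
contact_force: [-9.5, -18.1, 30.8]
gripper_width: 0.002
grasp_force: 15.2
```

Run:
```python
from h import *
Q=['slat_front','slat_tail']
look('side',None,Q);look('scene',None,Q);p=look('wrist',None,Q)
cv2.imwrite('pics/w4.png',cv2.resize(p['img'][160:330,340:620,::-1],None,fx=2.8,fy=2.8,interpolation=cv2.INTER_CUBIC))
togo([.463,.006,.04])
```

```text
side slat_front [0.5622 0.1901 0.0181] 0.63
side slat_tail [ 0.419  -0.0808  0.0332] 0.78
scene slat_tail [ 0.422  -0.0793  0.0305] 0.9
wrist slat_front [0.5607 0.1919 0.0212] 0.68
t 12.2 pos [0.5131 0.1004 0.04  ] F [-10.3 -18.4  31.3] w -0.003
tool y deg 62.57 tool z [-0.004 -0.006 -1.   ] shift [ 0.001  -0.1068  0.0008]
```

View pics/w4.png

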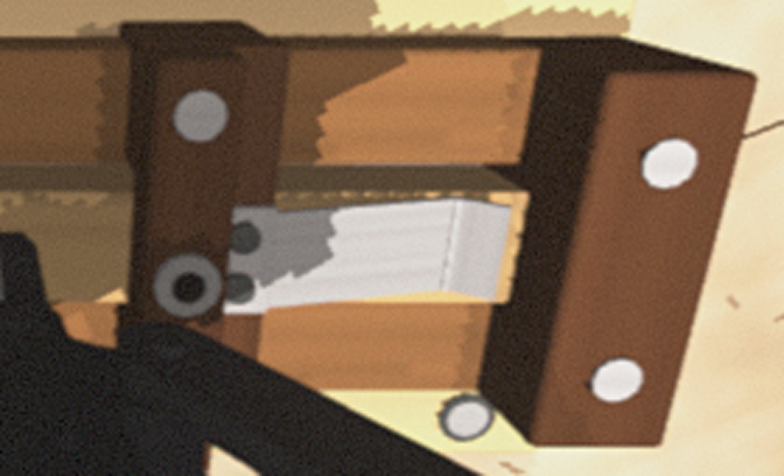

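Seated: the slat's end touches the stop face at about (520,240) in the crop, with the leaf on top. A further 4 mm of push moved it nothing and only raised the force. Next I'll relax the push and lift straight up.

Request:
send_rows:
  deltas: "0 -0.002 0 0; 0 -0.004 -0.0003 0; 0 -0.005 -0.0006 0; 0 -0.005 -0.003 0; 0 -0.005 -0.01 0"

```text
t: 12.7
eef_pos: [0.512, 0.1037, 0.0484]
tool_rot: [-0.001, 0.234, 0.972, -0.0]
contact_force: [0.2, 0.9, -0.2]
gripper_width: 0.001
grasp_force: 0.0
```

Request:
send_rows:
  deltas: "0 0 -0.02 0; 0 0 -0.04 0; 0 0 -0.07 0; 0 0 -0.1 0; 0 0 -0.12 0"

```text
t: 13.2
eef_pos: [0.5131, 0.1044, 0.1708]
tool_rot: [0.001, 0.234, 0.972, 0.001]
contact_force: [0.5, 0.3, 0.3]
gripper_width: 0.001
grasp_force: 0.0
```

Request:
send_rows:
  deltas: "0 -0.03 0 0; 0 -0.06 0 0; 0 -0.09 0 0; 0 -0.1 0 0; 0 -0.1 0 0"

```text
t: 13.7
eef_pos: [0.4667, 0.014, 0.1689]
tool_rot: [-0.0, 0.235, 0.972, 0.0]
contact_force: [0.6, 0.3, 0.7]
gripper_width: -0.002
grasp_force: 0.0
```

Run:
```python
from h import *
Q=['slat_front','slat_tail','bed_stop','tape','pencil','block']
look('side',None,Q);look('scene',None,Q);p=look('wrist','w5.png',Q)
togo([.463,.006,.04])
```

```text
side slat_front [0.5624 0.1908 0.0148] 0.74
side slat_tail [ 0.4172 -0.0802  0.0326] 0.97
side bed_stop [0.5543 0.1919 0.0191] 0.74
side tape [ 0.5689 -0.0581  0.0009] 0.87
side tape [0.4083 0.1019 0.0016] 0.3
side block [6.227e-01 3.290e-02 1.000e-04] 0.95
scene slat_front [0.5619 0.189  0.0145] 0.79
scene slat_tail [ 0.4191 -0.0813  0.0311] 0.93
scene bed_stop [0.5573 0.1904 0.018 ] 0.63
scene tape [ 0.571  -0.057  -0.0007] 0.95
scene pencil [0.4087 0.102  0.0024] 0.6
scene block [6.224e-01 3.320e-02 1.000e-04] 0.8
wrist slat_tail [ 0.4151 -0.0791  0.0284] 0.94
wrist bed_stop [0.5588 0.1908 0.0205] 0.91
wrist pencil [0.4056 0.0984 0.0007] 0.89
wrist block [0.6195 0.034  0.0007] 0.69
wrist block [0.4998 0.0724 0.0202] 0.46
t 14.75 pos [0.4671 0.0146 0.1686] F [-0.9 -0.2 -0.7] w -0.005
tool y deg 62.92 tool z [ 0.  0. -1.] shift [-0.0002 -0.0095  0.1286]
```

View pics/w5.png

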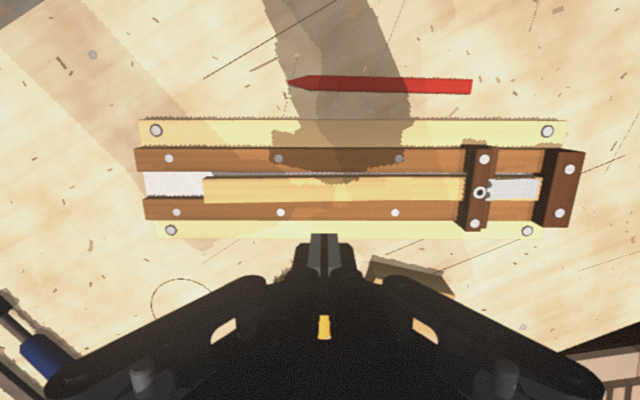

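The slat is still under the bridge and leaf, its end at the stop near (543,188), its tail raised at (205,190) and its front flat. The loose things haven't moved, so I'll hand it in.

```bash
python3 -c "
from station import bot
print(bot.hand_in())"
```

```text
the job is handed in; nothing more can be done
None
```

The slat was pressed flat, slid under the bridge and leaf spring until it stalled at the end stop, and let go there still flat; the tape, pencil and block stayed put, and the job was handed in at about 15 s with no verdict returned.

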